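Pack paint pots in a transport crate, block the gap and clamp the row

ROBOT

A 6-joint arm with a two-finger parallel gripper is mounted at the origin on a cart in front of the work surface, level with it; the furniture and walls round the work are solid. World frame = base frame: x ahead of the robot, y to its left, z up, the work surface at z = 0. Lengths are in mm, angles in rad, forces in N, time in s.
With the tool pointing down it reaches from about 350 to 950 mm from the base axis. Payload 17.4 kg.
Tool frame: the origin (TCP) lies between the finger pads; the fingertips stand 14 mm ahead of it and the grasp point (between the pads) lies 5 mm behind it; z points along the fingers, y is the line along which they close (so a half turn about z gives the same grasp; the last joint's range is limited). The gripper opens to 93 mm and grips with 3 to 60 N. Pads are 15 mm wide; open, the fingers measure 128 mm over their backs; the gripper's body (75 mm by 188 mm) begins 65 mm behind the grasp point.
Start: joints at [-1.356, 0.116, 1.442, -0, 1.584, -0.038], TCP at [168.818, -653.554, 232.646] pointing down, gripper open.
Joint ranges: [-2.83, 2.83], [-0.83, 2.19], [0.07, 2.5], [-1.14, 4.28], [0.01, 3], [-2.97, 2.97]. Speed limits (rad/s): [1.89, 1.89, 2.22, 3.14, 3.14, 3.14].

INTERFACE

Orientations are given as [roll, pitch, yaw] about the fixed x, y, z axes, in that order (R = Rz(yaw) Ry(pitch) Rx(roll)).
In Python, from plant import * gives the robot as it stands. Calls block until the motion is done:
- goto(position, orientation): joint-space move of the TCP to a pose.
- move_l(position, rot=None, feed=150, force_limit=None): straight line of the TCP; rot=None keeps the orientation; feed is the mean speed in mm/s. With force_limit (N) it stops when the force on the tool has changed by that much, and returns True; else False.
- goto_joints(angles): joint-space move.
- ungrasp() and grasp(): open the fingers fully, or close them until they stop; the grip force is fixed at half the most.
- sleep(seconds).
- ik(position, orientation): joint angles nearest the present ones, or None.
- get_image(name): name is "scene" or "top" or "wrist"; returns a dict with "color" (384x512x3 uint8, red, green, blue), "fx", "fy", "cx", "cy" (pixels), "distortion" ([k1, k2, p1, p2, k3] as OpenCV has them; the pictures are not rectified), "xyz" and "orientation" of the camera in the world. Camera axes: x right, y down, z forward; pixel columns grow to the right and rows downward; lengths in mm; the calibration is good to about 2 mm. A picture is of the moment at which its call begins. There is no depth.
A pose or a line that the arm cannot do raises IKError and nothing moves.
- close_job(): hands the job in; it is judged then, once.
Readings, each from a call of its own:
- current_t(): time.
- current_joints(): joint angles.
- current_joint_vel(): joint speeds.
- current_tau(): joint torques, N m.
- current_position(): TCP position.
- current_tcp_rot(): TCP orientation.
- current_wrist_force(): force on the tool from outside, world axes, zero at the start.
- current_moment(): the same for the moment, N m.
- current_finger_gap(): finger opening in mm.
- current_grasp_force(): force on a finger pad.
Only numpy, scipy, OpenCV 4.12 (cv2) and the standard library are available. Lean on these libraries where they do the work, as an engineer would, in place of code of your own. Each camera call takes 0.05 s, during which the arm holds its last target. There are 200 camera calls.

TASK

Pack every paint pot that stands on the table upright in one row in the lane of the low-sided crate, and fill the length left over with wooden blocks set crosswise until so little gap is left that the sliding end board can close it (blocks that do not fit stay out). Then turn the red knob clockwise until the resistance rises sharply because the board bites on the row, add about a twelfth of a turn (30 degrees), not much more, and let go, so that the board holds the whole row tight against the fixed end stop. Leave the white plaster cast where it is.

Things in the scene. Friction and masses are not known exactly. Their poses are not given: they have to be found in the camera images.
- crate: low-sided plywood crate, fixed, lying across in front of the robot. Origin: on the table under the middle of its packing lane; +x along the lane from the clamp end (grey housing) to the end stop, y across, z up. Lane 250 mm long with the end board fully back (x -125 to +125 mm), 68 mm wide, floor 6 mm above the table; side rails 8 mm thick, tops 18 mm above the table.
- end_stop: fixed upright plywood board, 14 x 84 x 50 mm, that closes the lane at its far end; its inner face is at crate x = +125 mm. Origin in the middle of its underside, 132 mm from the crate's origin.
- end_board: dark wooden sliding board, 66 mm wide, 12 mm thick, top 53 mm above the table. Origin: middle of the lower edge of its inner face (towards the load), at crate x = -125 mm when fully back; axes as the crate's. The knob drives it along crate +x, 25 mm at most, about 6 mm per rad; the drive is springy: once it meets a packed row it stops following the knob and presses harder (4 N per mm).
- clamp_knob (a joint): angle of the clamp knob, rad; 0 = board fully back, grows as the knob is turned clockwise seen from above, up to 4.2. Stiff (about 0.16 N m) and it stays where it is left; it has to be regripped after a turn of 1.5 rad or so.
- knob_grip (a point): grip of the knob: a red upright bar on the grey housing (90 x 84 mm, top 60 mm above the table), at crate x = -196 mm. Bar 52 mm long (own x), 14 mm thick (own y), 30 mm high, top 102 mm above the table. This point lies on the vertical axis of turn, 90 mm above the table.
- plaster_cast: white lumpy plaster casting, 67 x 73 x 36 mm, a bystander on the table between robot and crate; leave it alone. Origin under its centre.
- paint_red: small lidded paint pot, red body with a white lid and a white label band; 58 mm across the body where it bears (the lid stands out up to 2 mm more), 46 mm high, about 120 g. Origin in the middle of its underside, z up. May be absent.
- paint_rose: small lidded paint pot, rose-red all over; 56 mm across the body where it bears (the lid stands out up to 2 mm more), 42 mm high, about 120 g. Origin in the middle of its underside, z up. May be absent.
- paint_blue: small lidded paint pot, blue, white label band; 60 mm across the body where it bears (the lid stands out up to 2 mm more), 44 mm high, about 120 g. Origin in the middle of its underside, z up. May be absent.
- paint_coral: small lidded paint pot, orange-red body, white lid; 52 mm across the body where it bears (the lid stands out up to 2 mm more), 49 mm high, about 120 g. Origin in the middle of its underside, z up. May be absent.
- block_50a: pale wooden packing block, 50 mm thick (own x), 58 mm wide (own y), 46 mm high, standing upright on the table. Origin in the middle of its underside. Grip it across the 58 mm.
- block_50b: pale wooden packing block, 50 mm thick (own x), 58 mm wide (own y), 46 mm high, standing upright on the table. Origin in the middle of its underside. Grip it across the 58 mm.
- block_30: pale wooden packing block, 30 mm thick (own x), 58 mm wide (own y), 46 mm high, standing upright on the table. Origin in the middle of its underside. Grip it across the 58 mm.
- block_16: pale wooden packing block, 16 mm thick (own x), 58 mm wide (own y), 46 mm high, standing upright on the table. Origin in the middle of its underside. Grip it across the 58 mm.

How it is judged (in metres and radians):
On the way, in this order (a step that is already met when the one before it is completed fails the run):
1. every pot stands upright in the crate's lane while the end board does not press yet (x of paint_red in the frame of crate between -0.125 and 0.125 m and y of paint_red in the frame of crate between -0.015 and 0.015 m and z of each of paint_red, paint_rose, paint_blue, paint_coral in the frame of crate below 0.012 m and angle between each of paint_red, paint_rose, paint_blue, paint_coral's own z axis and vertical below 0.15 rad and x of paint_rose in the frame of crate between -0.125 and 0.125 m and y of paint_rose in the frame of crate between -0.015 and 0.015 m and x of paint_blue in the frame of crate between -0.125 and 0.125 m and y of paint_blue in the frame of crate between -0.015 and 0.015 m and x of paint_coral in the frame of crate between -0.125 and 0.125 m and y of paint_coral in the frame of crate between -0.015 and 0.015 m and contact force between end_board and anything else below 3 N), for 0.2 s.
2. the end board presses the row against the end stop (contact force between end_board and anything else between 5 and 25 N and contact force between end_stop and anything else above 2.5 N), for 0.2 s.
At the end, for the whole second after the job is handed in: every pot present stands upright (within 0.15 rad) on the lane's floor between end board and end stop, at rest; the end board presses on the row with 5 to 25 N, and at least 2.5 N of it reaches the end stop, so the row is solid (all of step 2 and x of paint_red in the frame of crate between -0.125 and 0.125 m and y of paint_red in the frame of crate between -0.015 and 0.015 m and z of each of paint_red, paint_rose, paint_blue, paint_coral in the frame of crate below 0.012 m and angle between each of paint_red, paint_rose, paint_blue, paint_coral's own z axis and vertical below 0.15 rad and x of paint_rose in the frame of crate between -0.125 and 0.125 m and y of paint_rose in the frame of crate between -0.015 and 0.015 m and x of paint_blue in the frame of crate between -0.125 and 0.125 m and y of paint_blue in the frame of crate between -0.015 and 0.015 m and x of paint_coral in the frame of crate between -0.125 and 0.125 m and y of paint_coral in the frame of crate between -0.015 and 0.015 m and linear speed of each of paint_red, paint_rose, paint_blue, paint_coral below 0.02 m/s); the robot touches nothing.
It fails at once if the plaster cast is moved more than 30 mm (distance of plaster_cast from where it was at the start of the episode above 0.03 m).
It fails at once if the end board is driven against the row with more than 50 N (contact force between end_board and anything else above 50 N).
Of paint_red, paint_rose, paint_blue, paint_coral only 2 to 4 are there at a start; the rules pass over those that are not, and their reading is None.
At some moment in a run one of paint_red, paint_rose, paint_blue, paint_coral, block_50a, block_50b may be knocked a few centimetres aside while the robot is not near it.
It also fails if it takes over 208 s, if anything falls off the work surface, if the arm or the gripper's body presses on something with over 40 N, if the wrist force passes 120 N, or if a joint passes its speed limit or range.

## Working session

There is one attempt and no reset: what is moved stays moved. The work goes in short steps, each a Python script; the robot and the scene stay as the last script left them, time stands still between calls to the robot, and variables do not carry over. Pictures are saved under pics/ and viewed, at most 14 in all, crops included, and the job is handed in when it is done.

```bash
ls; mkdir -p pics
python3 - <<'E'
from plant import *
import cv2,numpy as np
for n in("top","scene"):
    im=get_image(n); cv2.imwrite(f"pics/{n}0.png",im["color"][:,:,::-1])
    print(n,{k:np.round(v,4) for k,v in im.items() if k!="color"})
print(current_t(),current_tcp_rot())
E
```

```text
pics
top {'fx': np.float64(349.4885), 'fy': np.float64(349.4885), 'cx': np.float64(258.5458), 'cy': np.float64(189.5002), 'distortion': array([-0.052,  0.   ,  0.   ,  0.   ,  0.   ]), 'xyz': array([ 336.8638,   -5.9672, 1067.5049]), 'orientation': array([-2.9492,  0.0301, -1.5845])}
scene {'fx': np.float64(423.5166), 'fy': np.float64(423.5166), 'cx': np.float64(256.3997), 'cy': np.float64(203.6171), 'distortion': array([-0.1331,  0.    ,  0.    ,  0.    ,  0.    ]), 'xyz': array([-81.3086, 904.3213, 605.307 ]), 'orientation': array([-2.0228,  0.0114, -2.5263])}
0.1 [-3.14054542e+00 -4.68474008e-05  2.52834107e-01]
```

View pics/top0.png

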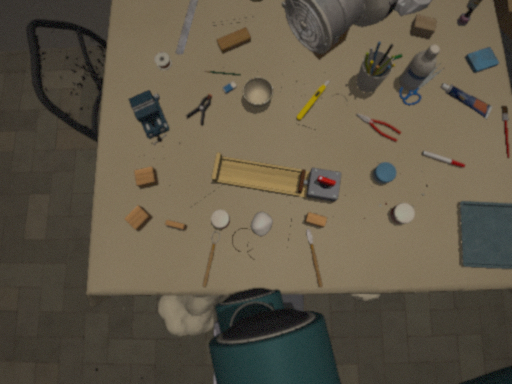

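View pics/scene0.png

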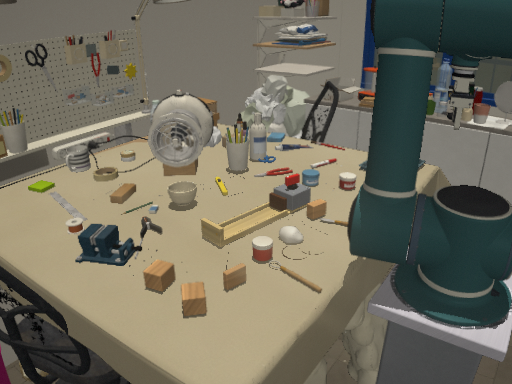

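Run:
```python
import cv2,numpy as np
t=cv2.imread("pics/top0.png");s=cv2.imread("pics/scene0.png")
r=lambda im,x,y,w,h,f:cv2.resize(im[y:y+h,x:x+w],None,fx=f,fy=f,interpolation=cv2.INTER_CUBIC)
a=r(t,120,145,300,100,8/3)
b=r(s,130,160,240,160,10/4*4/3)[:,:800]
b=cv2.resize(b,(480,320)); c=cv2.resize(r(s,235,160,130,130,2.5),(320,320))
cv2.imwrite("pics/z0.png",np.vstack([a,np.hstack([b,c])])[:600]);
```

```text
(no output)
```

View pics/z0.png

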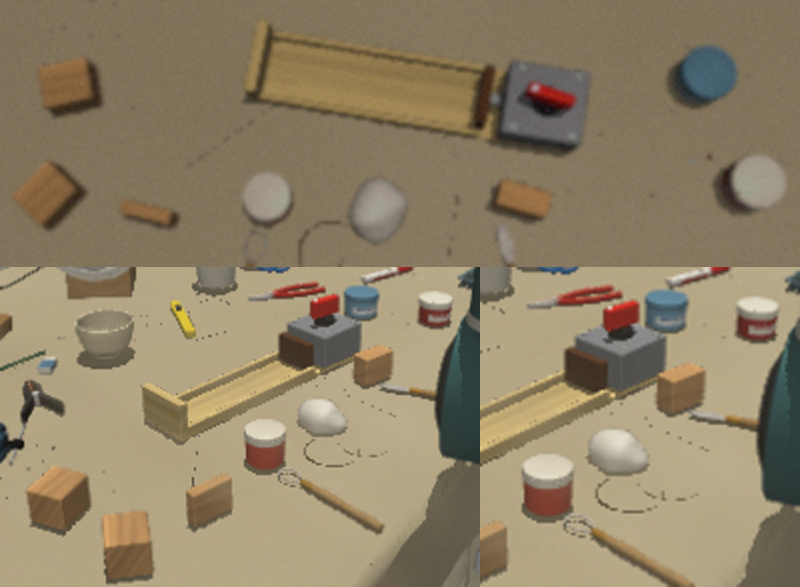

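```bash
cat > h.py <<'E'
from plant import *
import cv2,numpy as np
from scipy.spatial.transform import Rotation as R
def cal(im):
    K=np.array([[im["fx"],0,im["cx"]],[0,im["fy"],im["cy"]],[0,0,1]],float)
    return K,np.array(im["distortion"],float),R.from_euler("xyz",im["orientation"]).as_matrix(),np.array(im["xyz"],float)
def px2w(im,uv,z):
    K,D,Rm,c=cal(im)
    p=cv2.undistortPoints(np.array(uv,float).reshape(-1,1,2),K,D).reshape(-1,2)
    d=np.c_[p,np.ones(len(p))]@Rm.T
    return c+d*((z-c[2])/d[:,2])[:,None]
def w2px(im,P):
    K,D,Rm,c=cal(im)
    return cv2.projectPoints(np.array(P,float).reshape(-1,3),cv2.Rodrigues(Rm.T)[0],-Rm.T@c,K,D)[0].reshape(-1,2)
def shot(n,name=None):
    im=get_image(n)
    if name: cv2.imwrite(f"pics/{name}.png",im["color"][:,:,::-1])
    return im
def down(yaw): # tool y axis lies along world angle yaw-90 (mod 180)
    return [np.pi,0,yaw]
E
python3 - <<'E'
from h import *
im=get_image("top")
for n,uv,z in[("blue",(385,173),44),("red",(403,213),46),("coral",(220,219),49),("b50a",(146,177),46),("b50b",(138,218),46),("b16",(176,225),46),("b30",(315,219),46),("cast",(261,223),30),("stop",(217,167),50),("crate l",(258,176),6),("knob",(327,182),102)]:
    print(n,px2w(im,uv,z)[0].round())
print(R.from_euler("xyz",current_tcp_rot()).as_matrix().round(3))
goto([380,-60,330],down(0)); shot("wrist","w1"); w=get_image("wrist"); print(w["xyz"],w["orientation"],w["fx"],current_t(),current_position(),current_tcp_rot())
E
```

```text
blue [ 580. -358.   44.]
red [ 458. -400.   46.]
coral [450. 136.  49.]
b50a [582. 365.  46.]
b50b [457. 383.  46.]
b16 [434. 267.  46.]
b30 [ 445. -142.   46.]
cast [438.  17.  30.]
stop [607. 146.  50.]
crate l [587.  24.   6.]
knob [ 543. -173.  102.]
[[ 0.968  0.25  -0.   ]
 [ 0.25  -0.968  0.001]
 [ 0.    -0.001 -1.   ]]
[453.90608392 -60.89244794 481.72279624] [ 2.86940879e+00 -1.26902014e-03 -1.57318854e+00] 278.89909360248566 2.525 [380.11095311 -60.4288651  329.8345262 ] [-3.14155463e+00  4.59763313e-04 -7.47960629e-04]
```

View pics/w1.png

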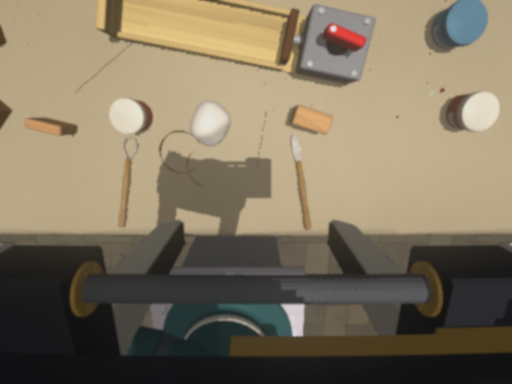

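Run:
```python
from h import *
import pickle
move_l([440,-20,190]); im=shot("wrist","w2"); pickle.dump(im,open("w2.pkl","wb"))
cv2.imwrite("pics/w2z.png",cv2.resize(im["color"][:220,60:460,::-1],None,fx=2,fy=2,interpolation=cv2.INTER_CUBIC))
```

```text
(no output)
```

View pics/w2z.png

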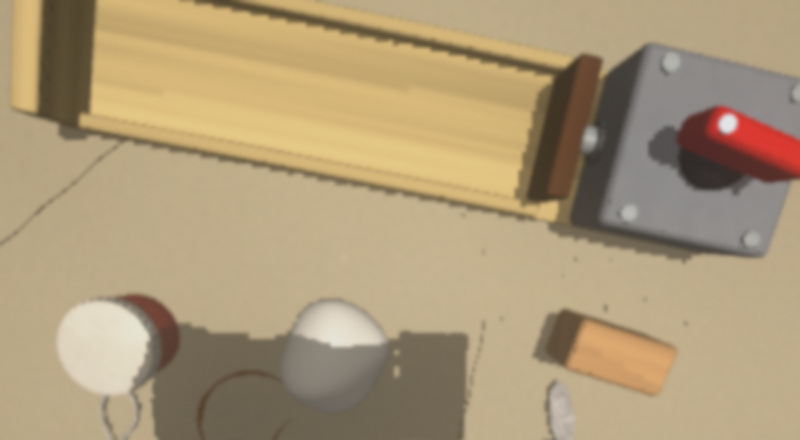

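Run:
```python
from h import *
import pickle
move_l([510,0,190]); im=shot("wrist","w3"); pickle.dump(im,open("w3.pkl","wb"))
cv2.imwrite("pics/w3z.png",cv2.resize(im["color"][20:240,60:460,::-1],None,fx=2,fy=2,interpolation=cv2.INTER_CUBIC))
```

```text
(no output)
```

View pics/w3z.png

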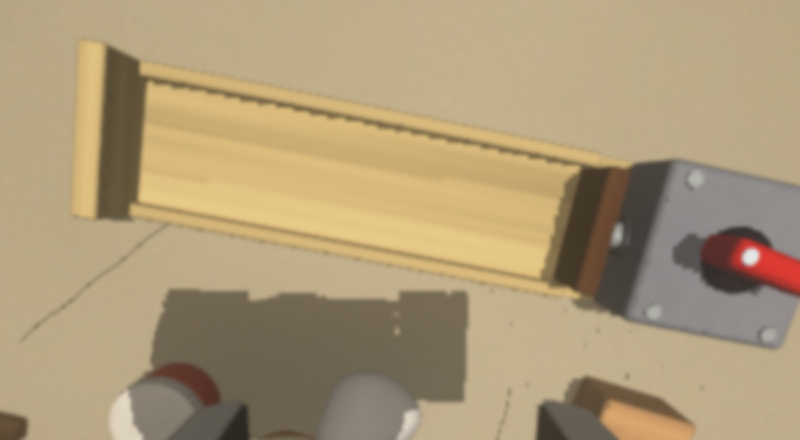

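Run:
```python
from h import *
import pickle
from scipy.optimize import least_squares
im=pickle.load(open("w3.pkl","rb"));im2=pickle.load(open("w2.pkl","rb"))
pts=[(125,-42,50,106,45),(125,42,50,98,217),(139,42,50,74,214),(139,-42,50,81,40),(-125,-33,53,610,167),(-125,33,53,581,291),(-137,-33,53,632,168),(-151,-42,60,680,160),(-151,42,60,632,318),(-241,42,60,778,348)]
lin=[(-42,18,140,62),(-42,18,380,111),(-42,18,590,155),(42,18,140,217),(42,18,350,257),(42,18,560,296)]
f=lambda u,v:(u/2+60-.25,v/2+20-.25)
W=[px2w(im,f(*p[3:]),p[2])[0][:2] for p in pts]; L=[px2w(im,f(*p[2:]),p[1])[0][:2] for p in lin]
def loc(q,w):
    c,s=np.cos(q[2]),np.sin(q[2]); return np.array([[c,s],[-s,c]])@(w-q[:2])
def res(q): return np.r_[[loc(q,w)-p[:2] for p,w in zip(pts,W)]].ravel().tolist()+[loc(q,w)[1]-p[0] for p,w in zip(lin,L)]
s=least_squares(res,[585,20,1.4]); r=np.array(res(s.x)); print(s.x); print(r[:20].reshape(-1,2).round(1).tolist(),r[20:].round(1))
np.save("crate.npy",s.x)
```

```text
[585.30251146  18.86171246   1.38311237]
[[2.3, 0.4], [1.6, -1.5], [0.0, -0.8], [0.4, 0.2], [0.5, 1.5], [-2.2, -1.3], [1.5, -0.1], [-3.8, 1.5], [-3.8, -2.3], [3.5, -1.2]] [ 1.2  2.4  2.9 -1.2 -0.6 -1. ]
```

```bash
cat >> h.py <<'E'
C=np.load("crate.npy")
def crate2w(x,y=0):
    c,s=np.cos(C[2]),np.sin(C[2]); return C[:2]+[c*x-s*y,s*x+c*y]
H=dict(red=46,blue=44,coral=49,b50=46,b16=46,b30=46)
def look(kind,xy,name=None,z=170):
    """hover so the camera is over xy; return refined centre, rect size, angle of the long side"""
    goto([xy[0]-74,xy[1],z],down(0)); im=shot("wrist",name)
    h=cv2.cvtColor(im["color"],cv2.COLOR_RGB2HSV).astype(int); Hh,S,V=h[...,0],h[...,1],h[...,2]
    if kind=="blue": m=(Hh>90)&(Hh<125)&(S>80)
    elif kind in("red","coral"): m=(S<50)&(V>110)
    else: m=(Hh<16)&(S>95)&(V>120)
    u,v=w2px(im,[*xy,H[kind]])[0].astype(int); win=np.zeros(m.shape,bool); win[max(0,v-80):v+80,max(0,u-80):u+80]=1
    m=cv2.morphologyEx((m&win).astype(np.uint8),cv2.MORPH_OPEN,np.ones((3,3)))
    cs=cv2.findContours(m,cv2.RETR_EXTERNAL,cv2.CHAIN_APPROX_NONE)[0]
    c=max(cs,key=cv2.contourArea).reshape(-1,2)
    P=px2w(im,c,H[kind])[:,:2].astype(np.float32)
    if kind in("red","blue","coral"):
        (cx,cy),ax,_=cv2.fitEllipse(P); out=np.array([cx,cy]),ax,0.
    else:
        r=cv2.minAreaRect(P); b=cv2.boxPoints(r); e=[b[1]-b[0],b[2]-b[1]]; l=max(e,key=np.linalg.norm)
        out=np.array(r[0]),tuple(sorted(r[1])),float(np.arctan2(l[1],l[0]))
    print(kind,out[0].round(1),np.round(out[1],1),round(out[2],3)); return out
E
python3 - <<'E'
from h import *
o=look("red",(458,-400),"red1"); look("red",o[0]+[0,40]); print(current_t())
look("b50",(582,365),"b50"); look("b16",(434,267)); print(current_t())
E
```

```text
red [ 458.4 -406.6] [58.  58.9] 0.0
red [ 458.3 -406.3] [58.2 59.1] 0.0
6.3667
b50 [582.5 370.7] [41.9 54.4] -1.38
b16 [435.9 272.2] [12.4 51.2] 1.294
9.8333
```

Run:
```python
from h import *
a=cv2.imread("pics/b50.png")[40:240,150:400]; h=cv2.cvtColor(a,cv2.COLOR_BGR2HSV).astype(int)
m=((h[...,0]<16)&(h[...,1]>95)&(h[...,2]>120)).astype(np.uint8)*255
cv2.imwrite("pics/b50z.png",cv2.resize(np.hstack([a,cv2.cvtColor(m,cv2.COLOR_GRAY2BGR)]),None,fx=1.6,fy=1.6))
for p in[(40,75),(20,75)]: print(h[p])
```

```text
[ 20  72 191]
[ 19  72 191]
```

View pics/b50z.png

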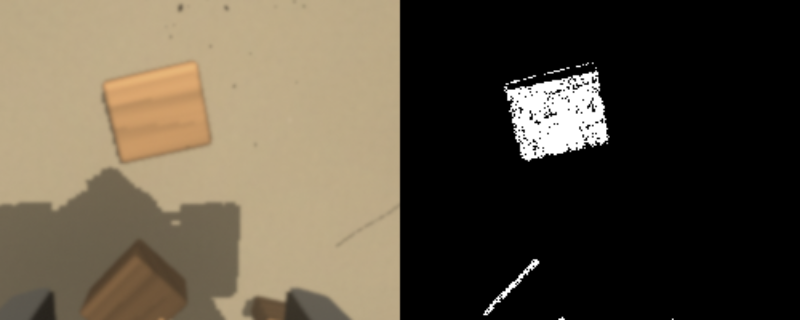

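```bash
sed -i 's/m=(Hh<16)&(S>95)&(V>120)/m=(Hh<20)\&(S>88)\&(V>110)/' h.py
cat >> h.py <<'E'
YC=float(C[2])
def wrap(a): return (a+np.pi/2)%np.pi-np.pi/2
def pick(kind,xy,name=None):
    o,sz,ang=look(kind,xy,name)
    o,sz,ang=look(kind,o) if np.linalg.norm(o-xy)>15 else (o,sz,ang)
    yaw=0.3 if kind in("red","blue","coral") else wrap(ang+np.pi/2)
    if yaw<-1.0: yaw+=np.pi
    ungrasp(); goto([*o,110],down(yaw)); 
    hit=move_l([*o,29],feed=120,force_limit=15); grasp(); g=current_finger_gap()
    move_l([*o,150],feed=200); print("picked",kind,"hit",hit,"gap",round(g,1),round(current_finger_gap(),1),current_t()); return yaw
def place(x,gap=5,zt=35.5):
    """x: target centre along the lane when touching the row"""
    goto([*crate2w(x-gap),150],down(YC)); move_l([*crate2w(x-gap),70],feed=150)
    hit=move_l([*crate2w(x-gap),zt],feed=50,force_limit=8); print("down hit",hit,np.round(current_position(),1))
    if hit: return False
    hit=move_l([*crate2w(x+7),zt],feed=25,force_limit=5)
    p=np.array(current_position()); c,s=np.cos(YC),np.sin(YC); print("slid",hit,"x in crate",((p[:2]-C[:2])@[c,s]).round(1),"target",x)
    return hit
def release():
    ungrasp(); p=np.array(current_position()); move_l([p[0],p[1],150],feed=200); print(current_t())
E
python3 - <<'E'
from h import *
look("b50",(582,371)); look("b50",(457,383)); look("b16",(434,270))
pick("red",(458.4,-406)); print(place(96))
shot("scene","s1"); shot("wrist","p1")
E
```

```text
b50 [584.8 371. ] [49.8 58.2] -1.361
b50 [458.7 388.6] [49.6 57.9] -0.762
b16 [435.8 271.9] [16.3 57.4] 1.324
red [ 458.3 -406.8] [58.2 58.7] 0.0
picked red hit False gap 56.9 57.0 17.2167
down hit True [601.7 108.2  35. ]
False
```

```bash
sed -i 's/zt=35.5/zt=36.5/; s/    if hit: return False/    if hit and current_position()[2]>39: return False/' h.py
cat >> h.py <<'E'
def slide(x,zt=36.5):
    move_l([*crate2w(x),zt],feed=30) if False else None
    hit=move_l([*crate2w(x+7),zt],feed=25,force_limit=5)
    p=np.array(current_position()); c,s=np.cos(YC),np.sin(YC); d=p[:2]-C[:2]; print("slid",hit,"crate xy",round(d@[c,s],1),round(d@[-s,c],1),"target",x,np.round(current_wrist_force(),1))
    return hit
E
python3 - <<'E'
from h import *
p=current_position(); move_l([p[0],p[1],36.5],feed=30); print(slide(96)); a=shot("scene")["color"]; b=shot("wrist")["color"]
cv2.imwrite("pics/c1.png",np.hstack([cv2.resize(a[150:300,150:350],(400,300)),cv2.resize(b[:384],(400,300))])[:,:,::-1])
E
```

```text
slid True crate xy 96.2 0.6 target 96 [-0.9 -3.6 -1.1]
True
```

View pics/c1.png

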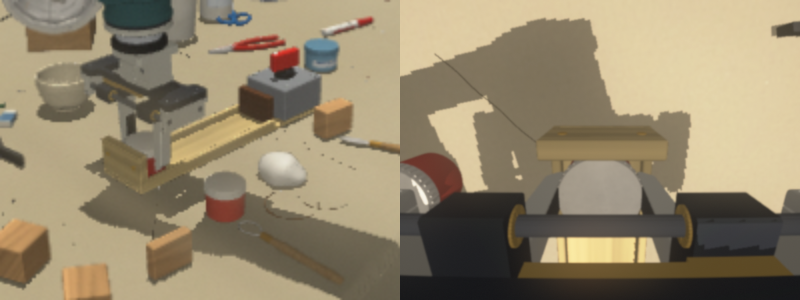

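```bash
python3 - <<'E'
import re
s=open("h.py").read()
s=s.replace("    move_l([*crate2w(x),zt],feed=30) if False else None\n","")
i=s.index("    hit=move_l([*crate2w(x+7),zt],feed=25,force_limit=5)\n"); j=s.index("def release")
s=s[:i]+"    if hit: p=current_position(); move_l([p[0],p[1],zt],feed=30)\n    return slide(x,zt)\n"+s[j:]
open("h.py","w").write(s)
E
python3 - <<'E'
from h import *
release()
pick("b50",(584.8,371))
if place(42): release()
E
```

```text
22.8
b50 [584.9 371.1] [49.8 58.2] -1.361
picked b50 hit False gap 58.0 58.0 27.3667
down hit False [592.4  55.2  36.7]
slid True crate xy 42.5 -0.0 target 42 [-0.3 -4.1  0.1]
32.15
```

Run:
```python
from h import *
pick("blue",(580,-360))
if place(-13):
    release()
    pick("coral",(450,138))
    if place(-69): release()
    im=shot("wrist","c2"); cv2.imwrite("pics/c2.png",shot("top","t2")["color"][120:250,100:440,::-1].repeat(2,0).repeat(2,1))
```

```text
blue [ 583.6 -367.4] [35.7 39.8] 0.0
picked blue hit False gap 59.6 59.4 36.6917
down hit False [582.1   1.2  36.7]
slid True crate xy -13.8 -0.1 target -13 [ 0.6 -3.   1.3]
41.3417
coral [450.5 136.3] [51.7 52.4] 0.0
picked coral hit False gap 50.8 51.3 45.9083
down hit False [571.6 -53.8  36.7]
slid True crate xy -68.1 -0.1 target -69 [ 0.4 -2.6 -0.1]
50.6333
```

View pics/c2.png

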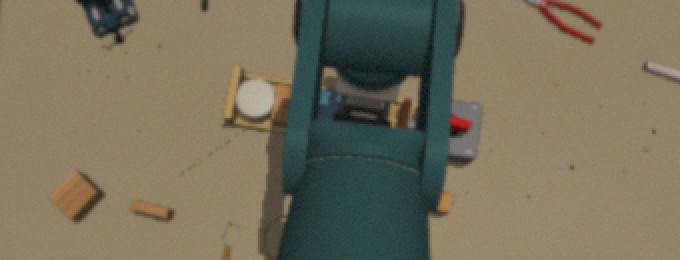

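Run:
```python
from h import *
pick("b16",(435.8,271.9))
if place(-103,gap=4): release()
k=crate2w(-196); print("knob",k)
goto([k[0]-74,k[1],200],down(0)); im=shot("wrist")
h=cv2.cvtColor(im["color"],cv2.COLOR_RGB2HSV); m=(((h[...,0]<6)|(h[...,0]>174))&(h[...,1]>170)&(h[...,2]>150)).astype(np.uint8)
u,v=w2px(im,[*k,102])[0].astype(int); w=np.zeros_like(m); w[max(0,v-60):v+60,u-60:u+60]=1
c=max(cv2.findContours(m*w,0,cv2.CHAIN_APPROX_NONE)[0],key=cv2.contourArea)
P=px2w(im,c.reshape(-1,2),102)[:,:2].astype(np.float32); r=cv2.minAreaRect(P); print(r,cv2.boxPoints(r))
cv2.imwrite("pics/k1.png",cv2.resize(im["color"][20:220,60:420,::-1],None,fx=2,fy=2)); print(current_t())
```

```text
b16 [435.7 271.6] [16.4 57.3] 1.322
picked b16 hit False gap 57.8 58.0 55.5167
down hit False [565.5 -86.3  36.7]
slid True crate xy -101.4 -0.1 target -103 [-0.1 -3.2  1.6]
60.8333
knob [ 548.73204136 -173.6963326 ]
((548.9354858398438, -173.7748565673828), (48.09269332885742, 11.800076484680176), 69.9306869506836) [[ 535.1421  -194.33643]
 [ 546.2256  -198.38571]
 [ 562.7289  -153.21329]
 [ 551.6454  -149.164  ]]
61.9583
```

View pics/k1.png

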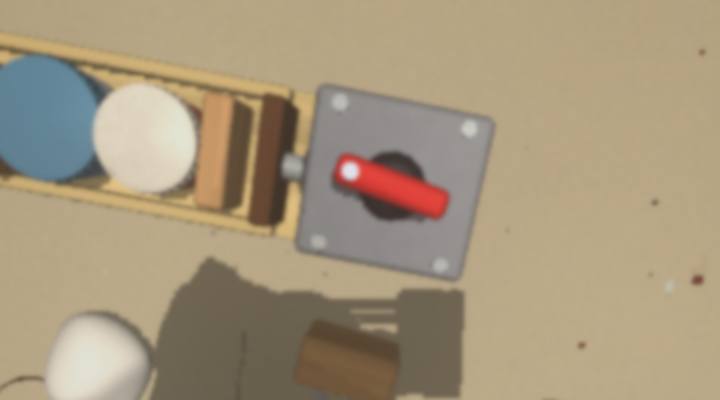

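```bash
cat >> h.py <<'E'
K=np.array([548.85,-173.75]); Z=85.
def kgrip(yaw):
    ungrasp(); goto([*K,150],down(yaw)); move_l([*K,Z],feed=100,force_limit=20); grasp(); print("gap",round(current_finger_gap(),1))
def turn(y0,y1,step=.1,stop=None):
    log=[]
    for y in np.arange(y0,y1-1e-6,-step)[1:].tolist()+[y1]:
        goto([*K,Z],down(y)); sleep(.15); log.append((round(y,3),round(float(current_tcp_rot()[2]),3),round(float(current_moment()[2]),3)))
    return log
E
python3 - <<'E'
from h import *
kgrip(1.22); print(current_joints().round(2) if hasattr(current_joints(),'round') else current_joints(), current_moment())
for l in turn(1.22,-0.08,.13): print(l)
print(np.round(current_wrist_force(),1),current_t())
E
```

```text
gap 14.1
[-0.35 -0.02  1.82  0.    1.34 -0.  ] [0.18012378 0.59662252 0.05685018]
(1.09, 1.09, -0.108)
(0.96, 0.96, -0.155)
(0.83, 0.83, -0.169)
(0.7, 0.7, -0.147)
(0.57, 0.57, -0.162)
(0.44, 0.44, -0.115)
(0.31, 0.31, -0.2)
(0.18, 0.18, -0.201)
(0.05, 0.05, -0.15)
(-0.08, -0.08, -0.148)
(-0.08, -0.08, -0.159)
[-8.8  8.4 14.7] 69.6583
```

```bash
cat >> h.py <<'E'
def mz(n=12):
    v=[]
    for _ in range(n): v.append(float(current_moment()[2])); sleep(.02)
    return round(float(np.mean(v)),3)
def fine(y0,y1,off,step=.08):
    for y in np.arange(y0,y1-1e-6,-step)[1:]:
        goto([*K,Z],down(y)); sleep(.1); print(round(off-y,3),mz())
E
python3 - <<'E'
from h import *
y0=-0.08+np.pi; off=y0+1.30   # knob angle = off - yaw
kgrip(y0); print(current_moment()); turn(y0,off-1.94,.16); fine(off-1.94,off-2.42,off); print(current_t())
E
```

```text
gap 14.0
[ 1.37781544 -0.13735707 -0.05429701]
2.02 -0.163
2.1 -0.153
2.18 -0.15
2.26 -0.169
2.34 -0.161
2.42 -0.142
81.025
```

Run:
```python
from h import *
y0=-0.08+np.pi; off=y0+1.30
fine(off-2.42,off-2.78,off,.06); print(current_t())
im=shot("wrist"); cv2.imwrite("pics/k2.png",im["color"][:,:,::-1])
```

```text
2.48 -0.142
2.54 -0.129
2.6 -0.136
2.66 -0.124
2.72 -0.106
2.78 -0.097
84.325
```

View pics/k2.png

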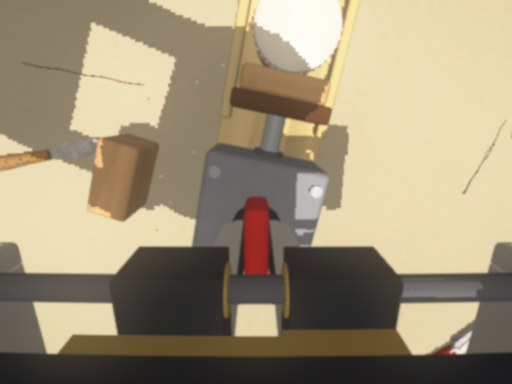

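Run:
```python
from h import *
y0=-0.08+np.pi; off=y0+1.30
fine(off-2.78,off-2.90,off,.06)
ungrasp(); move_l([*K,180],feed=100); 
q=crate2w(-90); goto([q[0]-74,q[1],190],down(0)); im=shot("wrist"); cv2.imwrite("pics/k3.png",cv2.resize(im["color"][20:220,60:420,::-1],None,fx=2,fy=2)); print(current_t())
h=cv2.cvtColor(im["color"],cv2.COLOR_RGB2HSV); m=(((h[...,0]<6)|(h[...,0]>174))&(h[...,1]>170)&(h[...,2]>150)).astype(np.uint8)
u,v=w2px(im,[*K,102])[0].astype(int); w=np.zeros_like(m); w[max(0,v-60):v+60,u-60:u+60]=1
c=max(cv2.findContours(m*w,0,cv2.CHAIN_APPROX_NONE)[0],key=cv2.contourArea)
b=cv2.boxPoints(cv2.minAreaRect(px2w(im,c.reshape(-1,2),102)[:,:2].astype(np.float32))); l=max([b[1]-b[0],b[2]-b[1]],key=np.linalg.norm)
print("knob angle mod pi",(1.22-np.arctan2(l[1],l[0]))%np.pi)
```

```text
2.84 -0.09
2.9 -0.095
89.375
knob angle mod pi 2.9062076
```

View pics/k3.png

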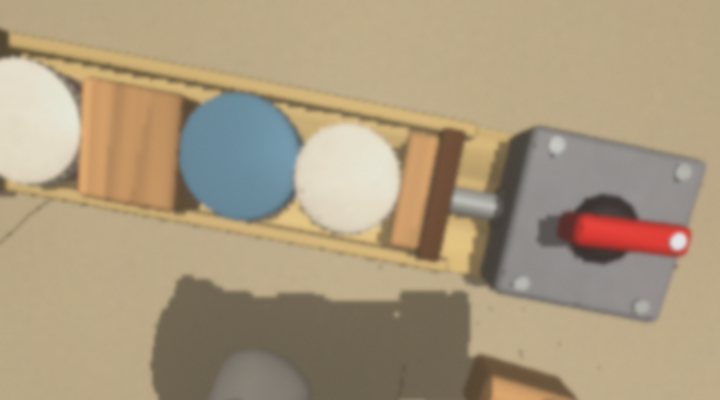

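Run:
```python
from h import *
im=get_image("wrist"); q=crate2w(-90); k=crate2w(-196)
im1=dict(im); im1["xyz"]=np.array(im["xyz"])+[k[0]-q[0],k[1]-q[1],10]
def cx(im,pts):
    w=px2w(im,[(u/2+60,v/2+20) for u,v in pts],53)[:,:2]; return ((w-C[:2])@[np.cos(C[2]),np.sin(C[2])]).round(1)
print(cx(im1,[(266,96),(250,222),(287,97),(270,225)]),cx(im,[(444,130),(419,255),(464,131),(436,258)]))
```

```text
[-127.2 -127.  -137.6 -137.6] [-111.  -111.  -120.7 -120. ]
```

Run:
```python
from h import *
q=crate2w(-90); hp=[q[0]-74,q[1],190]
def shots():
    sleep(.3); return np.mean([get_image("wrist")["color"][20:220,60:420].astype(float) for _ in range(6)],0).mean(2).astype(np.float32)
def sh(A,B,x,y,w,h):
    a=A[y:y+h,x:x+w];b=B[y:y+h,x:x+w]; return np.round(cv2.phaseCorrelate(a,b,cv2.createHanningWindow((w,h),cv2.CV_32F)),2)
A=shots()
off=-0.08+np.pi+1.30; y=off-2.90
kgrip(y); fine(y,y-.13,off,.04333); ungrasp(); move_l([*K,180],feed=100); goto(hp,down(0))
B=shots(); np.save("AB.npy",[A,B])
for n,r in dict(board=(205,58,40,80),housing_l=(240,60,30,80),row=(90,40,80,80)).items(): print(n,sh(A,B,*r))
print(current_t())
```

```text
gap 13.7
2.943 0.004
2.987 0.015
3.03 0.007Traceback (most recent call last):
  File "<stdin>", line 11, in <module>
  File "<stdin>", line 6, in sh
    return _wrapfunc(a, 'round', decimals=decimals, out=out)
    return _wrapit(obj, method, *args, **kwds)
    conv = _array_converter(obj)
ValueError: setting an array element with a sequence. The requested array has an inhomogeneous shape after 1 dimensions. The detected shape was (2,) + inhomogeneous part.
```

Run:
```python
import cv2,numpy as np
A,B=np.load("AB.npy")
def sh(x,y,w,h):
    s,r=cv2.phaseCorrelate(A[y:y+h,x:x+w].copy(),B[y:y+h,x:x+w].copy(),cv2.createHanningWindow((w,h),cv2.CV_32F)); return np.round(s,2),round(r,2)
for n,r in dict(board=(202,56,34,80),board_b16=(190,56,50,80),screw_tl=(262,56,34,30),screws=(245,120,30,30),bl_screw=(300,130,40,40),row=(90,40,80,80),row2=(40,40,60,70),rail=(60,15,90,25)).items(): print(n,sh(*r))
```

```text
board (array([-0.01,  0.1 ]), 0.91)
board_b16 (array([-0.06,  0.03]), 0.89)
screw_tl (array([-0.06,  0.07]), 0.99)
screws (array([-0.11, -0.12]), 0.93)
bl_screw (array([0.13, 0.06]), 0.97)
row (array([-0.1 ,  0.02]), 0.9)
row2 (array([-0.03, -0.06]), 0.91)
rail (array([0.11, 0.5 ]), 0.97)
```

```bash
python3 -c "
from plant import *
print(close_job(),current_t())"
```

```text
the job is handed in; nothing more can be done
the job is handed in; nothing more can be done
```

I handed the job in with the red, blue and coral pots (no rose pot was on the table) plus one 50 mm block and the 16 mm block in the lane, and the knob at about 3.03 rad; I got no verdict back. The knob's resistance gave no clear bite, so I judged it from pictures: the board did not move over the last 0.13 rad of turn, and I estimate it presses with 7 to 17 N.

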